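Eject the thick image cartridge from its push-push dock

ROBOT

A 6-joint arm with a two-finger parallel gripper is mounted at the origin on the work surface. World frame = base frame: x ahead of the robot, y to its left, z up, the work surface at z = 0. Lengths are in mm, angles in rad, forces in N, time in s.
With the tool pointing down it reaches from about 250 to 800 mm from the base axis. Payload 3.9 kg.
Tool frame: the origin (TCP) lies on the centre line of the jaws, within the pads' length; the fingertips stand ahead of it and the grasp point (between the pads) lies 5 mm behind it (manip.tcp_to_tips is the x of the fingertips in the tool frame, in mm); x points along the fingers, y is the direction in which the jaws open and shut, and the axes are right-handed (so a half turn about x gives the same grasp; the last joint's range is limited). The gripper opens to 85 mm and grips with 20 to 120 N. Pads are 22 mm wide; open, the fingers measure 114 mm over their backs; the gripper's body (76 mm by 85 mm) begins 54 mm behind the grasp point. The pads swing forward as they close: fully open they stand 13 mm farther back than shut.
Start: joints at [-1.2, 0.26, -0.138, 1.173, 0, 1.571], TCP at [190.234, -489.312, 245.304] pointing down, gripper open.
Joint ranges: [-2.78, 2.78], [-0.83, 1.72], [-1.28, 1.37], [-1.9, 2.12], [-1.57, 1.48], [-3.14, 3.14]. Speed limits (rad/s): [2.57, 2.57, 3.14, 3.14, 3.14, 3.14].

INTERFACE

Orientations are given as [roll, pitch, yaw] about the fixed x, y, z axes, in that order (R = Rz(yaw) Ry(pitch) Rx(roll)).
In Python, from workcell import sense, imaging, ticket, manip gives the robot as it stands.
- The arm moves only by the shell command python3 -m creep 'ROWS' [FORCE]. ROWS is a JSON object of lists of equal length, an entry for each row: "claw": the opening, from -1 (shut) to 1 (fully open); "travel": the shift along the tool's x, y, z normalised to -1 to 1, where 1 is 0.25 m, a list of three; "yaw": the turn about the tool's x normalised to -1 to 1, where 1 is 0.5 rad. In form: {"claw": [claw, ...], "travel": [[x, y, z], ...], "yaw": [yaw, ...]}. A call has 1 to 12 rows; each row is the pose to reach, as a shift and turn from the pose commanded when the call began, along the tool's axes at that moment; what a row does not reach only later rows make up. A row lasts 1/8 s, in which the tool goes at most 62.5 mm and 10.7 degrees, less where a joint would pass 70% of its speed; a pose out of reach is approached as far as the arm can. A call with a number of a shift or a turn outside -1 to 1 is refused whole. A call with a gripper value outside its range is refused whole. The fingers move at their own pace and stop on an object; FORCE is the grip in N (left out, the last holds). Time passes only in rows, so rows that repeat a pose let the fingers close. It gives the time, the measured TCP pose, the force and the opening at its end, in the units of the state.
- sense(): the state, without advancing time (a new reading comes with each control period).
- imaging.capture(name): name is "scene" or "top"; returns a dict with "frame" (420x560x3 uint8, red, green, blue), "camera_matrix" (3x3 intrinsics, pixels), "k1" (the pictures are not rectified: a ray, as slopes to the right and down, at radius r is drawn at 1 + k1 r^2 times it, then the intrinsics apply), "camera_from_world" (4x4, takes a point from world to camera coordinates). Camera axes: x right, y down, z forward; pixel columns grow to the right and rows downward; lengths in mm; the calibration is good to about 2 mm. A picture is of the moment at which its call begins. There is no depth.
- ticket.close_job(): hands the job in, once; it reports no verdict.
Trained networks look in the newest picture that a camera, given by its name, has taken for a name from the list of things; names that differ only in an ending like _2 or _b are one class to them, and where a whole thing is asked for, a point or a joint stands for the part that bears it (a point fixed in the world has none). Each returns a list of dicts, best first, with "conf" (0 to 1); they miss things now and then, are a little off and sometimes report something else, mostly with a low value. They report only what shows in the picture. A call takes as long as a camera call. They do not tell look-alikes from the thing itself.
- imaging.silhouettes(target, camera): "pixels" (420x560 bool, what is visible of it) and "location" ([row, column] as shares, 0 to 1, of the picture: columns of its width, rows of its height, amid what is visible of it).
- imaging.landmark_of(target, camera): "location" ([row, column] as shares, 0 to 1, of the picture: columns of its width, rows of its height: a listed point, or the origin of a listed thing).
The state is a dict: "time_s": time; "joints": joint angles; "qd": joint speeds; "effort": joint torques, N m; "eef_pos": TCP position; "tool_rot": TCP orientation; "force": force on the tool from outside, world axes, zero at the start; "wrist_torque": the same for the moment, N m; "width": finger opening in mm.
Only numpy, scipy, OpenCV 4.12 (cv2) and the standard library are available. Lean on these libraries where they do the work, as an engineer would, in place of code of your own. Each camera call takes 0.05 s, during which the arm holds its last target.

TASK

Eject the thick data cartridge from its dock: push it down until its push-push latch lets go, let it spring up, then draw it out and stand it upright on the floor of the aluminium tray, set down and let go, not dropped. Leave the thin cartridge latched in its own dock.

Things in the scene. Friction and masses are not known exactly. Their poses are not given: they have to be found in the camera images.
- thick_centre (a point): Centre (half-way up) of the thick data cartridge, a dark box 56 (x) x 30 (y) x 80 mm tall, 100 g, z up. Latched, its flat top is 105 mm above the bench. Pressing mid-top with about 7 N moves it 8 mm down to a solid stop; the latch lets go at about 5 mm. Press removed, it rises in about 1 s to a top height of 131 mm and rests loose, to be gripped across the 30 mm. Pulling will not free it if latched.
- thick_dock: Fixed cream dock of the thick cartridge, flat-topped, 95 mm tall, about 92 (x) x 68 (y) mm; origin under the slot's centre, on the bench; z up. The cartridge stands in its slot with 1 mm play all round and comes out straight up: sprung up, its underside is 44 mm below the dock's top.
- thin_centre (a point): Centre (half-way up) of the thin data cartridge, 56 (x) x 14 (y) x 80 mm tall, same dark material, latched in the same way in a dock of its own, 95 mm tall, about 92 x 52 mm. It is to stay latched.
- tray: Open aluminium tray, fixed, 180 (x) x 140 (y) x 22 mm tall outside, walls and floor 4 mm thick; origin at the centre of its underside, on the bench.
There are look-alikes about, which are no part of the job. What is shaped like the tray but orange is not meant. Leave any brown look-alike of the part that bears thick_centre alone.

How it is judged (in metres and radians):
On the way, in this order (a step that is already met when the one before it is completed fails the run):
1. the thick cartridge is pressed deeper into its dock than its latched height, by at least 2.5 mm (height (world z) of thick_centre below 0.0625 m), for 0.02 s.
2. it has sprung up at least 20 mm above its latched height (height (world z) of thick_centre above 0.085 m), for 0.1 s.
At the end, for the whole second after the job is handed in: The thick cartridge stands upright (within 10 degrees) on the tray's floor, inside the tray's walls, at rest and let go; the thin cartridge is still latched in its dock (within 12 mm of where it was) (x of thick_centre in the frame of tray between -0.086 and 0.086 m and y of thick_centre in the frame of tray between -0.066 and 0.066 m and z of thick_centre in the frame of tray between 0.038 and 0.05 m and angle between thick_centre's own z axis and vertical below 0.17 rad and linear speed of thick_cart below 0.02 m/s and distance of thin_centre from where it was at the start of the episode below 0.012 m); the robot touches nothing.
It fails at once if the thin cartridge is released or pulled out (moves more than 12 mm) (distance of thin_centre from where it was at the start of the episode above 0.012 m).
It fails at once if the thick cartridge is dropped or thrown into the tray (let go over the tray, more than 20 mm above its floor) (horizontal distance between thick_centre and tray below 0.1 m and height (world z) of thick_centre above 0.064 m and contact force between the fingers and thick_cart below 0.05 N).
It also fails if it takes over 48 s, if anything falls off the work surface, if the arm or the gripper's body presses on something with over 40 N, if the wrist force passes 120 N, or if a joint passes its speed limit or range.

## Working session

There is one attempt and no reset: what is moved stays moved. The work goes in short steps, Python scripts to look and compute and a shell command to move; the robot and the scene stay as the last step left them, time stands still between calls to the robot, and variables do not carry over. Pictures are saved under pics/ and viewed, and the job is handed in when it is done.

```bash
mkdir -p pics; ls; cat > h.py <<'E'
import numpy as np, cv2
from workcell import sense, imaging, ticket, manip
def ray(c,rc):
    K=np.array(c["camera_matrix"]);k=c["k1"];T=np.array(c["camera_from_world"])
    u=rc[1];v=rc[0]
    d=np.array([(u-K[0,2])/K[0,0],(v-K[1,2])/K[1,1]])
    p=d.copy()
    for _ in range(30): p=d/(1+k*(p@p))
    R=T[:3,:3];t=T[:3,3]
    return -R.T@t, R.T@np.array([p[0],p[1],1])
def atz(c,rc,z):
    o,d=ray(c,rc); return o+d*(z-o[2])/d[2]
def proj(c,P):
    K=np.array(c["camera_matrix"]);T=np.array(c["camera_from_world"])
    q=T[:3,:3]@np.array(P,float)+T[:3,3]; s=q[:2]/q[2]; s=s*(1+c["k1"]*(s@s))
    return K[1,1]*s[1]+K[1,2],K[0,0]*s[0]+K[0,2]
E
python3 - <<'E'
from h import *
for n in("scene","top"):
    c=imaging.capture(n); cv2.imwrite(f"pics/{n}0.png",c["frame"][:,:,::-1])
    print(n,np.round(ray(c,(210,280))[0]),c["k1"])
    for t,z in(("thick_centre",65),("thin_centre",65),("thick_dock",0),("tray",0)):
        for l in imaging.landmark_of(t,n)[:4]:
            rc=np.array(l["location"])*[420,560]; print(t,round(l["conf"],2),np.round(rc),np.round(atz(c,rc,z),1))
print(sense()); print(manip.tcp_to_tips)
E
```

```text
pics
scene [ 822. -682.  912.] -0.13861341587435771
thick_centre 0.68 [198. 336.] [538.8  84.1  65. ]
thick_centre 0.59 [162. 367.] [555.5 228.9  65. ]
thin_centre 0.64 [303. 273.] [ 548.4 -225.2   65. ]
thick_dock 0.59 [182. 356.] [538.  216.1  -0. ]
tray 0.88 [291. 188.] [ 356.8 -250.3    0. ]
tray 0.58 [253. 319.] [554.9 -29.4   0. ]
top [369.   3. 908.] -0.0939500067505614
thick_centre 0.92 [159. 144.] [550.4 225.8  65. ]
thick_centre 0.89 [174. 208.] [525.7 114.4  65. ]
thin_centre 0.55 [159. 404.] [ 555.7 -224.5   65. ]
thick_dock 0.7 [166. 154.] [551.3 223.9   0. ]
tray 0.78 [168. 291.] [549.6 -30.8   0. ]
tray 0.67 [275. 408.] [ 353.7 -246.7    0. ]
{'time_s': 0.5, 'joints': array([-1.19997351e+00,  2.59993675e-01, -1.38178778e-01,  1.17270107e+00,
        6.38557125e-07,  1.57078400e+00]), 'qd': array([ 0.00022914, -0.00012443,  0.00210965,  0.00027982,  0.00029287,
        0.00111537]), 'effort': array([ 4.02782043e-04, -4.05247021e+01,  2.54000759e+01,  3.23208020e-03,
       -3.48876665e-05,  1.03690518e-06]), 'eef_pos': array([ 190.23250163, -489.26792069,  245.27776413]), 'tool_rot': array([-1.57908003,  1.57071913,  1.93334776]), 'force': array([ 0.43303519, -0.00871198,  0.46295648]), 'wrist_torque': array([ 0.00264593,  0.03463683, -0.00562642]), 'width': 85.28793146227082}
14.0
```

View pics/scene0.png

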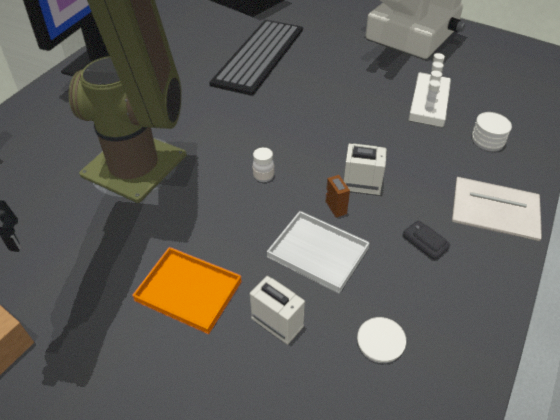

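View pics/top0.png

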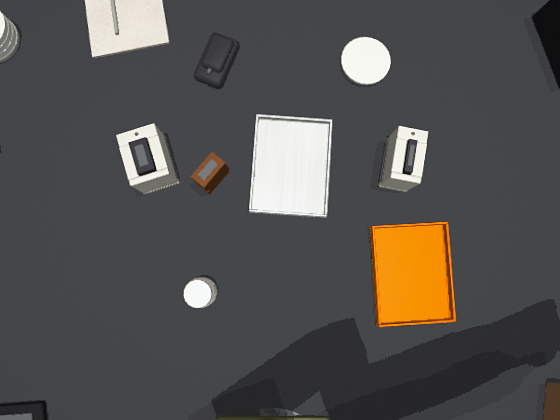

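```bash
python3 - <<'E'
from h import *
a=cv2.imread("pics/top0.png")[110:205,100:240]; b=cv2.imread("pics/scene0.png")[130:200,320:400]
cv2.imwrite("pics/z1.png",cv2.resize(a,None,fx=5,fy=5,interpolation=2)); cv2.imwrite("pics/z2.png",cv2.resize(b,None,fx=8,fy=8,interpolation=2))
E
```

```text
(no output)
```

View pics/z1.png

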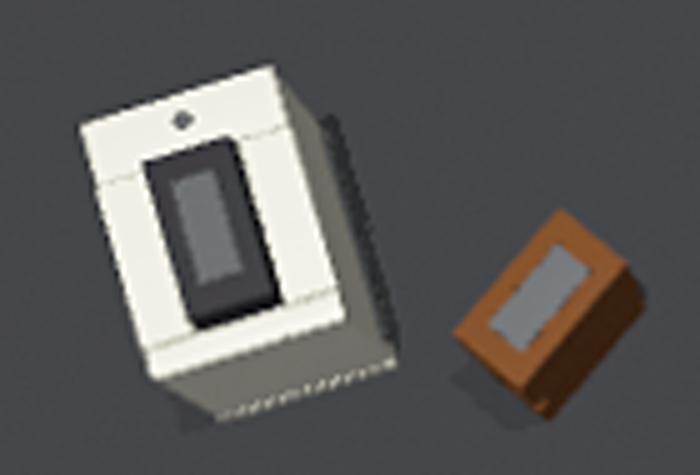

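View pics/z2.png

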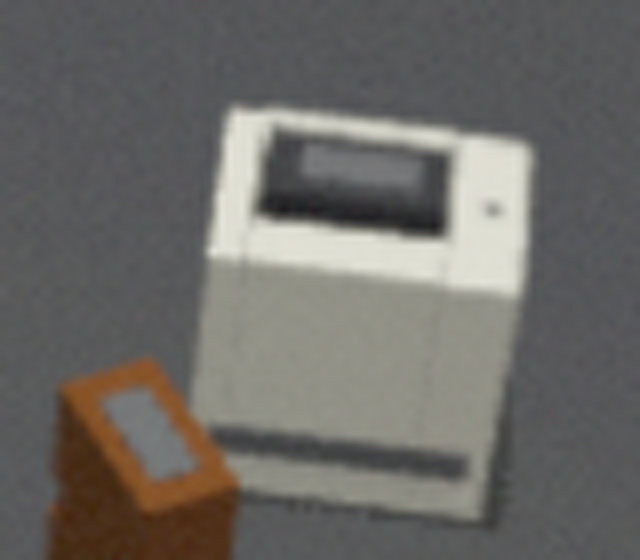

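```bash
python3 - <<'E'
from h import *
c=imaging.capture("top")
f=lambda p:((p[1]+.5)/5-.5+110,(p[0]+.5)/5-.5+100)
def show(n,ps,z):
    q=np.array([atz(c,f(p),z)[:2] for p in ps]); print(n,q.round(1).tolist(),q.mean(0).round(1))
    for i,j in((0,3),(1,2)): v=q[i]-q[j]; print("  len",np.linalg.norm(v).round(1),"yaw",np.arctan2(v[1],v[0]).round(3))
show("label",[(170,182),(220,172),(243,270),(193,285)],105)
show("cart",[(145,163),(232,138),(280,300),(200,325)],105)
show("dock",[(80,127),(273,65),(345,318),(155,380)],95)
c2=imaging.capture("scene")
g=lambda p:((p[1]+.5)/8-.5+130,(p[0]+.5)/8-.5+320)
q=np.array([atz(c2,g(p),105)[:2] for p in [(302,145),(425,163),(420,190),(302,176)]]);print("scene label",q.mean(0))
q=np.array([atz(c2,g(p),95)[:2] for p in [(228,105),(530,145),(518,297),(208,260)]]);print("scene dock",q.mean(0))
# tray rim outer corners at z=22
for n,cc in(("top",c),("scene",c2)):
    s=[x for x in imaging.silhouettes("tray",n)]
    for x in s[:2]:
        m=x["pixels"].astype(np.uint8); r=cv2.minAreaRect(cv2.findNonZero(m)); b=cv2.boxPoints(r)
        q=np.array([atz(cc,(p[1],p[0]),15)[:2] for p in b]); print(n,x["conf"],q.round().tolist(),q.mean(0))
s=sense();from scipy.spatial.transform import Rotation as R
print(R.from_euler("xyz",s["tool_rot"]).as_matrix().round(3), s["time_s"])
E
```

```text
label [[563.3, 233.5], [566.8, 217.0], [533.9, 207.9], [528.8, 224.3]] [548.2 220.7]
  len 35.8 yaw 0.262
  len 34.1 yaw 0.27
cart [[569.7, 242.2], [578.4, 213.5], [524.0, 195.2], [515.4, 221.4]] [546.9 218.1]
  len 58.2 yaw 0.367
  len 57.4 yaw 0.324
dock [[584.5, 268.0], [606.3, 203.4], [520.0, 175.7], [498.7, 238.4]] [552.4 221.3]
  len 90.8 yaw 0.332
  len 90.6 yaw 0.311
scene label [548.05391496 222.08183905]
scene dock [552.37504817 221.23330005]
top 0.96 [[443.0, -172.0], [455.0, -320.0], [271.0, -330.0], [262.0, -184.0]] [ 357.81201616 -251.44318423]
top 0.72 [[464.0, 47.0], [648.0, 37.0], [639.0, -107.0], [455.0, -93.0]] [551.51046471 -29.33210983]
scene 0.92 [[274.0, -333.0], [225.0, -177.0], [445.0, -173.0], [473.0, -320.0]] [ 354.22471298 -250.88675163]
scene 0.89 [[459.0, -105.0], [435.0, 62.0], [648.0, 39.0], [653.0, -116.0]] [548.78421841 -29.9723655 ]
[[ 0.     0.362 -0.932]
 [-0.    -0.932 -0.362]
 [-1.     0.    -0.   ]] 0.7
```

```bash
cat > to.py <<'E'
import sys; from h import *
from scipy.spatial.transform import Rotation as R
s=sense(); M=R.from_euler("xyz",s["tool_rot"]).as_matrix()
y=M[:,1]; yw=np.arctan2(-y[0],y[1])  # yaw of cartridge whose y = tool y
print("t",s["time_s"],"pos",s["eef_pos"].round(1),"yaw",yw.round(3),"F",s["force"].round(1),"w",s["width"].round(1),"j",s["joints"].round(2))
if len(sys.argv)>3:
    t=np.array([float(v) for v in sys.argv[1:4]]); print("travel",(M.T@(t-s["eef_pos"])/250).round(4))
if len(sys.argv)>4: print("yaw cmd",((yw-float(sys.argv[4])+np.pi)%(2*np.pi)-np.pi)/.5)
E
python3 -m creep '{"claw":[-1,-1,-1,-1],"travel":[[0,-0.25,-0.25],[0,-0.5,-0.5],[0,-0.7,-0.7],[0,-0.7,-0.7]],"yaw":[-0.35,-0.7,-1,-1]}' 30; python3 to.py 548 221 200 0.32
```

```text
time_s: 1.2
eef_pos: [290.4, -261.1, 245.5]
tool_rot: [1.926, 1.57, -0.345]
force: [0.5, -0.0, 0.5]
width: 12.2Traceback (most recent call last):
  File "to.py", line 5, in <module>
    print("t",s["time_s"],"pos",s["eef_pos"].round(1),"yaw",yw.round(3),"F",s["force"].round(1),"w",s["width"].round(1),"j",s["joints"].round(2))
                                                                                                    ^^^^^^^^^^^^^^^^
AttributeError: 'float' object has no attribute 'round'
```

```bash
sed -i 's/s\["width"\].round(1)/round(s["width"],1)/' to.py; python3 to.py 548 221 200 0.32
```

```text
t 1.2 pos [ 290.4 -261.1  245.5] yaw -2.271 F [ 0.5 -0.   0.5] w 12.2 j [-0.73  0.03 -0.42  1.12  0.    1.54]
travel [ 0.1823 -0.4544 -2.1386]
yaw cmd -5.181405328323247
```

```bash
python3 -m creep '{"claw":[-1,-1,-1,-1,-1],"travel":[[0,0,-0.2],[0,0,-0.4],[0,0,-0.6],[0,0,-0.8],[0,0,-0.8]],"yaw":[-0.3,-0.6,-0.9,-1,-1]}'; python3 to.py 548 221 200 0.32
```

```text
time_s: 1.82
eef_pos: [420.8, -107.7, 245.4]
tool_rot: [1.905, 1.57, 0.14]
force: [-0.6, -0.5, -0.3]
width: 0.1
t 1.825 pos [ 420.8 -107.7  245.4] yaw -1.765 F [-0.6 -0.5 -0.3] w 0.1 j [-0.25  0.1  -0.34  1.13  0.    1.51]
travel [ 0.1824  0.2449 -1.3884]
yaw cmd -4.170653882481938
```

```bash
python3 -m creep '{"claw":[-1,-1,-1,-1],"travel":[[0,0,0],[0,0,0],[0,0,0],[0,0,0]],"yaw":[-0.3,-0.6,-0.9,-1]}'; python3 to.py 548 221 200 0.32
```

```text
time_s: 2.33
eef_pos: [417.9, -110.7, 245.3]
tool_rot: [-1.313, 1.57, -2.583]
force: [-0.8, -0.1, 0.5]
width: 0.5
t 2.325 pos [ 417.9 -110.7  245.3] yaw -1.27 F [-0.8 -0.1  0.5] w 0.5 j [-0.26  0.1  -0.34  1.13 -0.    1.01]
travel [ 0.1804  0.89   -1.1134]
yaw cmd -3.180697919569359
```

```bash
python3 -m creep '{"claw":[-1,-1,-1,-1,-1,-1],"travel":[[0,0.16,-0.2],[0,0.32,-0.4],[0,0.48,-0.6],[0,0.64,-0.8],[0,0.8,-1],[0,0.8,-1]],"yaw":[-0.3,-0.6,-0.9,-1,-1,-1]}'; python3 to.py 548 221 200 0.32
```

```text
time_s: 3.08
eef_pos: [537.1, 190.4, 244.7]
tool_rot: [1.537, 1.57, 0.769]
force: [-0.5, -0.7, -0.9]
width: 0.1
t 3.075 pos [537.1 190.4 244.7] yaw -0.768 F [-0.5 -0.7 -0.9] w 0.1 j [ 0.34  0.34 -0.03  1.2   0.    1.11]
travel [ 0.179   0.1183 -0.0537]
yaw cmd -2.1757946784551283
```

```bash
python3 -m creep '{"claw":[-1,-1,-1,-1],"travel":[[0,0,0],[0,0,0],[0,0,0],[0,0,0]],"yaw":[-0.3,-0.6,-0.9,-1]}'; python3 to.py 548 221 200 0.32
```

```text
time_s: 3.58
eef_pos: [535.4, 185.8, 245.4]
tool_rot: [-1.973, 1.569, -2.244]
force: [-0.8, 0.3, -0.2]
width: 0.1
t 3.575 pos [535.4 185.8 245.4] yaw -0.271 F [-0.8  0.3 -0.2] w 0.1 j [ 0.33  0.33 -0.03  1.21 -0.    0.61]
travel [0.1812 0.1493 0.011 ]
yaw cmd -1.1819811853492075
```

```bash
python3 -m creep '{"claw":[-1,-1,-1,-1],"travel":[[0,0,0],[0,0,0],[0,0,0],[0,0,0]],"yaw":[-0.3,-0.6,-0.9,-1]}'; python3 to.py 548 221 135 0.32
```

```text
time_s: 4.08
eef_pos: [535.4, 185.7, 245.4]
tool_rot: [-2.461, 1.569, -2.233]
force: [0.5, 0.6, 0.2]
width: -0.4
t 4.075 pos [535.4 185.7 245.4] yaw 0.229 F [0.5 0.6 0.2] w -0.4 j [ 0.33  0.33 -0.03  1.21 -0.    0.11]
travel [0.4413 0.1263 0.0815]
yaw cmd -0.18216050095334158
```

```bash
python3 -m creep '{"claw":[-1,-1,-1,-1,-1],"travel":[[0.1,0.12,0.08],[0.25,0.126,0.0815],[0.4,0.126,0.0815],[0.44,0.126,0.0815],[0.44,0.126,0.0815]],"yaw":[-0.18,-0.18,-0.18,-0.18,-0.18]}'; python3 to.py 548 221 114 0.32; python3 - <<'E'
from h import *
a=imaging.capture("scene"); cv2.imwrite("pics/s1.png",cv2.resize(a["frame"][100:220,300:420,::-1],None,fx=5,fy=5,interpolation=2))
E
```

```text
time_s: 4.7
eef_pos: [548.4, 222.1, 135.4]
tool_rot: [-2.827, 1.57, -2.509]
force: [-0.1, -0.3, 0.5]
width: 0.0
t 4.7 pos [548.4 222.1 135.4] yaw 0.318 F [-0.1 -0.3  0.5] w 0.0 j [ 0.38  0.44 -0.17  0.97 -0.    0.07]
travel [ 0.0856 -0.0037 -0.0027]
yaw cmd -0.004584703886192365
```

View pics/s1.png

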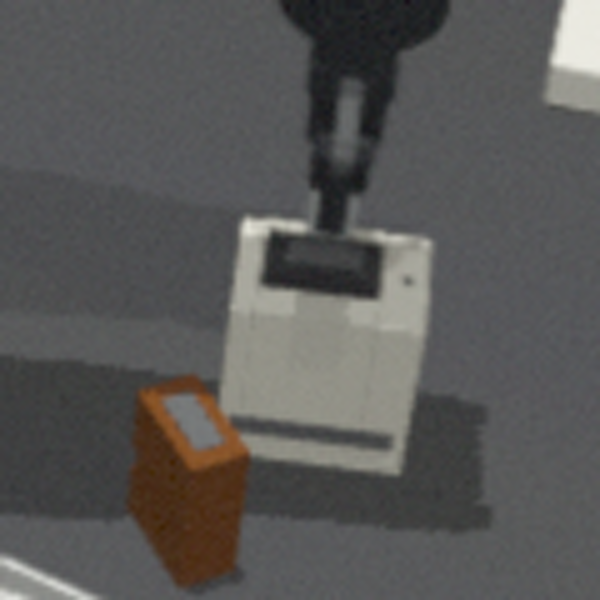

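The shut fingers stand above the middle of the cartridge's top (about 325,255 in the zoom). Pressing now.

```bash
python3 -m creep '{"claw":[-1,-1,-1,-1,-1],"travel":[[0.04,-0.003,-0.003],[0.06,-0.003,-0.003],[0.075,-0.003,-0.003],[0.09,-0.003,-0.003],[0.09,-0.003,-0.003]],"yaw":[0,0,0,0,0]}'; python3 to.py 548 221 114 0.32
```

```text
time_s: 5.38
eef_pos: [548.2, 222.6, 113.3]
tool_rot: [0.014, 1.57, 0.334]
force: [-1.4, -0.6, 4.3]
width: -0.0
t 5.375 pos [548.2 222.6 113.3] yaw 0.319 F [-1.4 -0.6  4.3] w -0.0 j [ 0.39  0.45 -0.2   0.91 -0.    0.07]
travel [-0.0028 -0.0058 -0.0027]
yaw cmd -0.001223970795797058
```

```bash
python3 -m creep '{"claw":[-1,-1,-1,-1],"travel":[[0.004,-0.003,0],[0.008,-0.003,0],[0.01,-0.003,0],[0.01,-0.003,0]],"yaw":[0,0,0,0]}'; python3 to.py 548 221 170 0.32
```

```text
time_s: 5.88
eef_pos: [548.4, 222.1, 111.1]
tool_rot: [0.843, 1.57, 1.163]
force: [-2.6, -0.9, 6.2]
width: -0.1
t 5.875 pos [548.4 222.1 111.1] yaw 0.319 F [-2.6 -0.9  6.2] w -0.1 j [ 0.38  0.46 -0.21  0.91  0.    0.07]
travel [-0.2355 -0.0034 -0.0026]
yaw cmd -0.001152998596237964
```

```bash
python3 -m creep '{"claw":[-1,-1,-1,0.3,0.3,0.3,0.3,0.3,0.3,0.3,0.3,0.3],"travel":[[-0.1,0,0],[-0.22,0,0],[-0.36,0,0],[-0.36,0,0],[-0.36,0,0],[-0.36,0,0],[-0.36,0,0],[-0.36,0,0],[-0.36,0,0],[-0.36,0,0],[-0.36,0,0],[-0.36,0,0]],"yaw":[0,0,0,0,0,0,0,0,0,0,0,0]}'; python3 to.py 548 221 115 0.32; python3 - <<'E'
from h import *
a=imaging.capture("scene"); cv2.imwrite("pics/s2.png",cv2.resize(a["frame"][100:220,300:420,::-1],None,fx=5,fy=5,interpolation=2))
a=imaging.capture("top"); cv2.imwrite("pics/t2.png",cv2.resize(a["frame"][100:220,80:240,::-1],None,fx=5,fy=5,interpolation=2))
E
```

```text
time_s: 7.38
eef_pos: [548.4, 221.8, 200.4]
tool_rot: [0.205, 1.571, 0.524]
force: [0.1, 0.1, 0.3]
width: 55.5
t 7.375 pos [548.4 221.8 200.4] yaw 0.319 F [0.1 0.1 0.3] w 55.5 j [ 0.38  0.39 -0.06  1.12  0.    0.07]
travel [ 0.3415 -0.0024 -0.0027]
yaw cmd -0.0015697664736880057
```

View pics/s2.png

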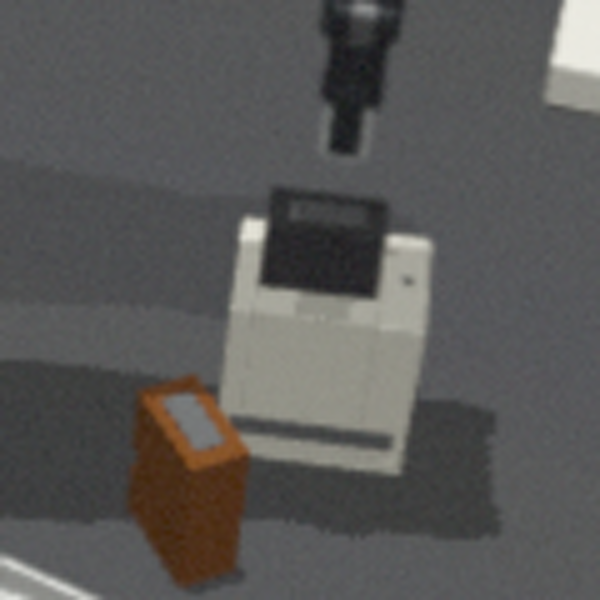

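View pics/t2.png

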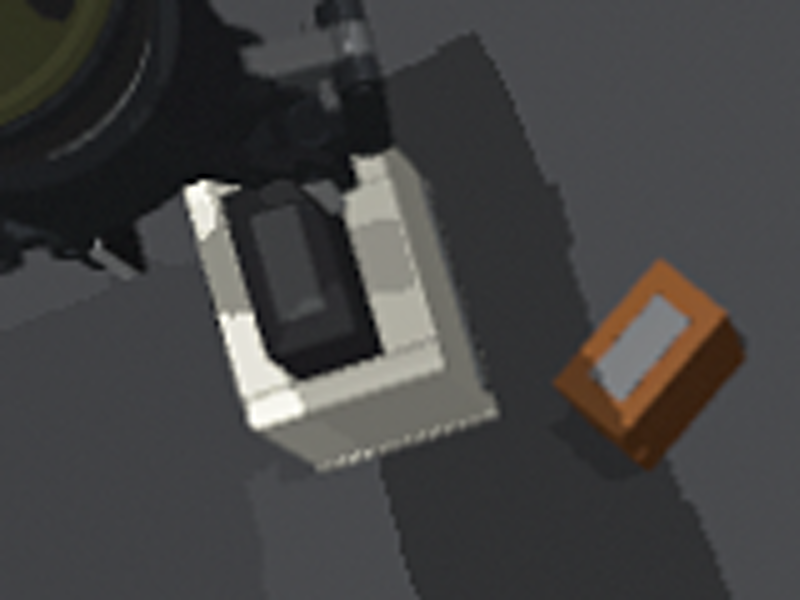

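It sprang up (its top now shows at about 330,205 in the scene zoom, well clear of the dock), with the fingers on either side. Going down and gripping.

```bash
python3 -m creep '{"claw":[0.3,0.3,0.3,0.3,0.3,0.3,-1,-1,-1,-1,-1,-1],"travel":[[0.12,-0.002,-0.003],[0.22,-0.002,-0.003],[0.29,-0.002,-0.003],[0.33,-0.002,-0.003],[0.34,-0.002,-0.003],[0.34,-0.002,-0.003],[0.34,-0.002,-0.003],[0.34,-0.002,-0.003],[0.34,-0.002,-0.003],[0.34,-0.002,-0.003],[0.34,-0.002,-0.003],[0.34,-0.002,-0.003]],"yaw":[0,0,0,0,0,0,0,0,0,0,0,0]}' 30; python3 to.py 548 221 195 0.32
```

```text
time_s: 8.98
eef_pos: [548.3, 221.2, 115.5]
tool_rot: [0.033, 1.57, 0.352]
force: [2.1, 0.5, 1.5]
width: 29.4
t 8.975 pos [548.3 221.2 115.5] yaw 0.319 F [2.1 0.5 1.5] w 29.4 j [ 0.38  0.45 -0.2   0.92 -0.    0.06]
travel [-0.3179 -0.0004 -0.0011]
yaw cmd -0.0016607319150105937
```

```bash
python3 -m creep '{"claw":[-1,-1,-1,-1,-1,-1,-1],"travel":[[-0.04,0,0],[-0.1,0,0],[-0.17,0,0],[-0.25,0,0],[-0.32,0,0],[-0.36,0,0],[-0.36,0,0]],"yaw":[0,0,0,0,0,0,0]}'; python3 to.py 549 -30 190 -0.06; python3 - <<'E'
from h import *
a=imaging.capture("scene"); cv2.imwrite("pics/s3.png",cv2.resize(a["frame"][60:220,280:440,::-1],None,fx=3.7,fy=3.7,interpolation=2))
E
```

```text
time_s: 9.85
eef_pos: [548.0, 221.1, 206.3]
tool_rot: [0.088, 1.57, 0.407]
force: [0.3, -0.1, -0.5]
width: 29.4
t 9.85 pos [548.  221.1 206.3] yaw 0.319 F [ 0.3 -0.1 -0.5] w 29.4 j [ 0.38  0.39 -0.05  1.13  0.    0.06]
travel [ 0.0646 -0.955  -0.3114]
yaw cmd 0.7583029389851657
```

View pics/s3.png

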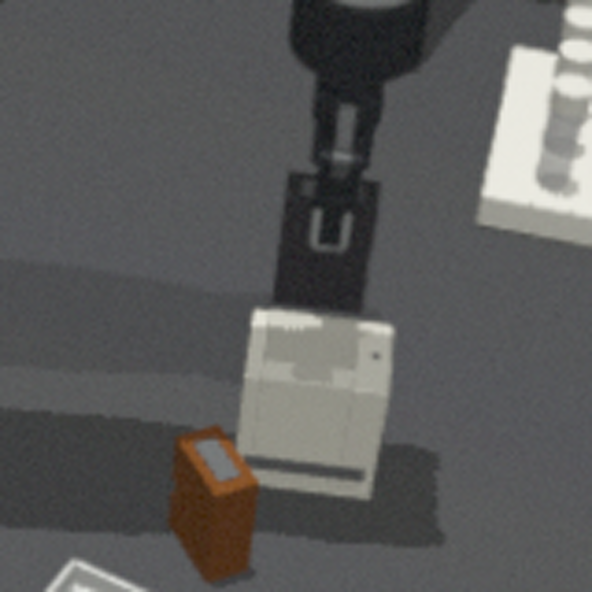

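The cartridge is out of the dock (held at about 325,240). Carrying it to the tray.

```bash
python3 -m creep '{"claw":[-1,-1,-1,-1,-1,-1,-1,-1,-1,-1],"travel":[[0,-0.06,-0.02],[0,-0.16,-0.05],[0,-0.3,-0.1],[0,-0.45,-0.15],[0,-0.6,-0.2],[0,-0.75,-0.25],[0,-0.86,-0.28],[0,-0.93,-0.3],[0,-0.955,-0.311],[0,-0.955,-0.311]],"yaw":[0,0.1,0.2,0.3,0.45,0.6,0.76,0.76,0.76,0.76]}'; python3 to.py 549 -30 68.5 -0.06; python3 - <<'E'
from h import *
a=imaging.capture("scene"); cv2.imwrite("pics/s4.png",cv2.resize(a["frame"][130:310,220:400,::-1],None,fx=3.3,fy=3.3,interpolation=2))
E
```

```text
time_s: 11.15
eef_pos: [548.7, -30.0, 205.1]
tool_rot: [2.617, 1.57, 2.557]
force: [0.4, -0.0, -1.2]
width: 29.6
t 11.15 pos [548.7 -30.  205.1] yaw -0.06 F [ 0.4 -0.  -1.2] w 29.6 j [-0.05  0.32 -0.16  1.09  0.    0.01]
travel [ 0.5463 -0.      0.0016]
yaw cmd -0.0008955906326351126
```

View pics/s4.png

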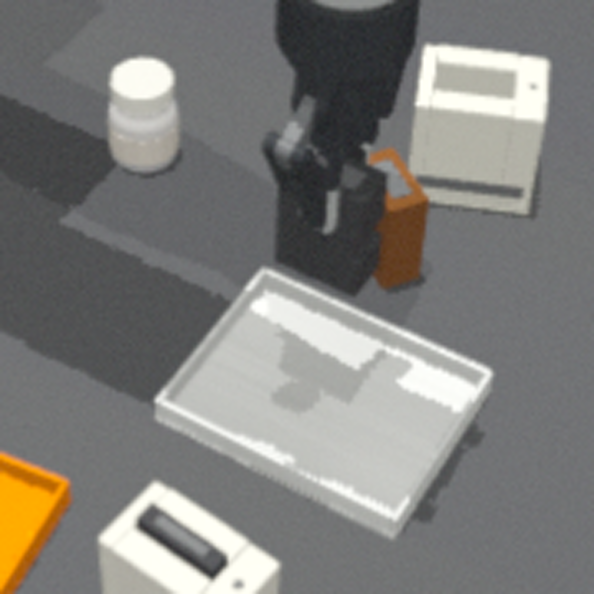

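```bash
python3 -m creep '{"claw":[-1,-1,-1,-1,-1,-1,-1],"travel":[[0.12,0,0],[0.26,0,0],[0.38,0,0],[0.46,0,0],[0.5,0,0],[0.52,0,0],[0.52,0,0]],"yaw":[0,0,0,0,0,0,0]}'; python3 to.py 549 -30 68.5 -0.06
```

```text
time_s: 12.08
eef_pos: [549.3, -29.8, 75.7]
tool_rot: [0.136, 1.57, 0.076]
force: [-0.1, -0.2, -0.7]
width: 29.2
t 12.075 pos [549.3 -29.8  75.7] yaw -0.06 F [-0.1 -0.2 -0.7] w 29.2 j [-0.05  0.43 -0.36  0.78  0.    0.01]
travel [ 0.0287 -0.001  -0.0012]
yaw cmd -0.0005057387467015673
```

```bash
python3 -m creep '{"claw":[-1,-1,-1,-1,-1],"travel":[[0.006,0,0],[0.012,0,0],[0.018,0,0],[0.022,0,0],[0.022,0,0]],"yaw":[0,0,0,0,0]}'; python3 to.py 549 -30 68.5 -0.06
```

```text
time_s: 12.7
eef_pos: [548.8, -30.0, 69.7]
tool_rot: [2.948, 1.571, 2.887]
force: [-0.3, 0.1, -1.1]
width: 29.6
t 12.7 pos [548.8 -30.   69.7] yaw -0.061 F [-0.3  0.1 -1.1] w 29.6 j [-0.05  0.43 -0.37  0.77  0.    0.01]
travel [0.0048 0.0002 0.0007]
yaw cmd -0.0016398751663979638
```

```bash
python3 -m creep '{"claw":[-1,-1,-1,-1],"travel":[[0.003,0,0],[0.006,0,0],[0.006,0,0],[0.006,0,0]],"yaw":[0,0,0,0]}'; python3 to.py 549 -30 68.5 -0.06
```

```text
time_s: 13.2
eef_pos: [549.0, -30.1, 69.2]
tool_rot: [-0.031, 1.57, -0.092]
force: [-2.2, -0.3, 5.7]
width: 29.5
t 13.2 pos [549.  -30.1  69.2] yaw -0.061 F [-2.2 -0.3  5.7] w 29.5 j [-0.05  0.43 -0.37  0.76 -0.    0.01]
travel [ 0.0029  0.0003 -0.0001]
yaw cmd -0.0017071471253835568
```

Floor contact (force went from −1 to +5.7 N). Releasing.

```bash
python3 -m creep '{"claw":[0.3,0.3,0.3,0.3,0.3,0.3,0.3,0.3,0.3,0.3,0.3,0.3],"travel":[[0,0,0],[0,0,0],[0,0,0],[0,0,0],[0,0,0],[-0.06,0,0],[-0.16,0,0],[-0.3,0,0],[-0.45,0,0],[-0.6,0,0],[-0.6,0,0],[-0.6,0,0]],"yaw":[0,0,0,0,0,0,0,0,0,0,0,0]}'; python3 to.py; python3 - <<'E'
from h import *
a=imaging.capture("scene"); cv2.imwrite("pics/s5.png",cv2.resize(a["frame"][130:350,220:400,::-1],None,fx=2.7,fy=2.7,interpolation=2))
for l in imaging.landmark_of("thick_centre","scene"): print(l["conf"],atz(a,np.array(l["location"])*[420,560],44).round())
for l in imaging.landmark_of("thin_centre","scene"): print("thin",l["conf"],atz(a,np.array(l["location"])*[420,560],65).round())
E
```

```text
time_s: 14.7
eef_pos: [548.8, -30.0, 218.6]
tool_rot: [0.037, 1.57, -0.023]
force: [-0.3, 0.0, -0.6]
width: 55.6
t 14.7 pos [548.8 -30.  218.6] yaw -0.061 F [-0.3  0.  -0.6] w 55.6 j [-0.05  0.31 -0.13  1.12  0.    0.01]
0.87 [548. -25.  44.]
0.58 [526. 103.  44.]
thin 0.74 [ 548. -223.   65.]
```

View pics/s5.png

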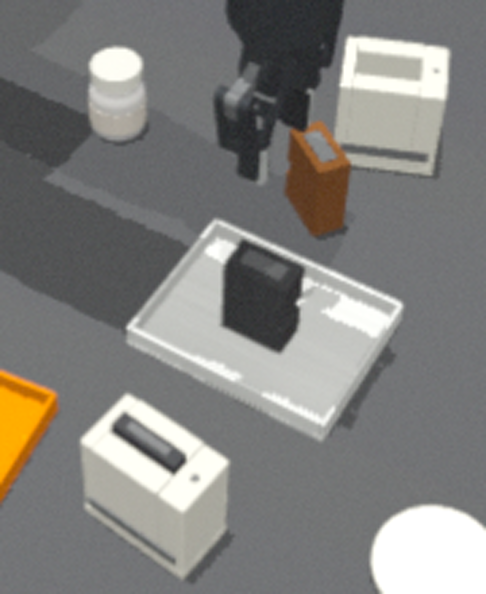

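The thick cartridge stands upright in the middle of the aluminium tray (about 262,295). The thin one is still latched (about 150,440), and the gripper is clear above.

```bash
python3 -c "
from workcell import ticket; print(ticket.close_job())"
```

```text
the job is handed in; nothing more can be done
None
```

I ejected the thick cartridge, stood it upright in the middle of the aluminium tray and handed the job in at about 14.8 s of the 48 s allowed. No verdict was reported.

- **Eject:** I pressed the cartridge down about 8 mm (6.2 N) with the shut fingers, and the picture after I backed off showed it sprung up.
- **Place:** I gripped it across the 30 mm, drew it straight up and lowered it until the floor pushed back with 5.7 N. Then I let go and moved the gripper about 150 mm clear.
- **Last checks:** The final picture shows the cartridge upright near (548, -25) mm, with the tray's centre at about (550, -30) mm. The thin cartridge was found at (548, -223) mm against (548, -225) mm at the start from the same camera, so it is still latched. The brown and orange look-alikes were not touched.
- **Disagreement:** The network's y for the cartridge is about 5 mm off where the gripper released it (549, -30), small against the ±66 mm allowed. No check failed.

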